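Wipe the offcuts off the sawing board

TASK

Take the scraper block from its cork-topped rest and wipe all six loose wood chips off the grey board into the open steel tray tucked under one edge of it, without pressing hard or disturbing the steel rule that lies on the board. Then stand the scraper back upright on its rest, lengthwise along it.

Things in the scene. Friction and masses are not known exactly. Their poses are not given: they have to be found in the camera images.
- scraper: Scraper block: a wooden bar 140 mm long (its x), 24 mm thick (y), 34 mm high, with a 20 mm thick black rubber foot; on its middle an upright wooden grip 62 mm long (x), 24 mm thick (y), its top 80 mm above the underside. Grip it across the 24 mm. 160 g. Origin: centre of the underside; z up. It need not press: skimming up to 5 mm over the board it still catches the chips.
- rest: Low plywood pad with a cork top, 190 mm (its x) by 70 mm (its y), top at 12 mm; fixed to the bench, left or right of the board. Origin: centre of the underside, on the bench. A dark-boxed sharpening stone of like size (26 mm high) lies on the other side.
- board: Square grey-topped plywood board 260 x 260 mm, flat top 52 mm above the bench, fixed, with no raised edges. Origin: centre, at bench level; x points to its far edge, which two small clamps hold (standing on the outer 25 mm, to 116 mm above the bench); the tray lies along its +y or its -y edge. The slab is 18 mm thick and overhangs the tray by 20 mm.
- tray: Open shallow steel tray, fixed, 270 mm (its x) by 140 mm (its y), 30 mm high, wall and floor 3 mm; parallel to the board, its long side tucked 20 mm under the board's +y or -y edge. Origin: centre of the underside, on the bench. Along the other edge of the board lies a closed blue organiser case of the same size.
- rule: Steel rule 200 mm long (its y), 22 mm wide, 4 mm thick, lying loose on the board near the far edge, its centre about 88 mm from the board's centre along board +x. Origin: centre of the underside.
- chip0: Loose flat wood chip (sawn offcut), about 30 x 20 mm (x, y), 12 mm thick, 10 g, lying flat on the board. Origin: its centre.
- chip1: Loose flat wood chip (sawn offcut), about 30 x 20 mm (x, y), 12 mm thick, 10 g, lying flat on the board. Origin: its centre.
- chip2: Loose flat wood chip (sawn offcut), about 30 x 20 mm (x, y), 12 mm thick, 10 g, lying flat on the board. Origin: its centre.
- chip3: Loose flat wood chip (sawn offcut), about 30 x 20 mm (x, y), 12 mm thick, 10 g, lying flat on the board. Origin: its centre.
- chip4: Loose flat wood chip (sawn offcut), about 30 x 20 mm (x, y), 12 mm thick, 10 g, lying flat on the board. Origin: its centre.
- chip5: Loose flat wood chip (sawn offcut), about 30 x 20 mm (x, y), 12 mm thick, 10 g, lying flat on the board. Origin: its centre.

How it is judged (in metres and radians):
On the way, in this order (a step that is already met when the one before it is completed fails the run):
1. The scraper is held in the gripper over the board (its centre within 180 mm of the board's centre, its foot between 45 and 150 mm above the bench) (contact force between the fingers and scraper above 1 N and horizontal distance between scraper and board below 0.18 m and height (world z) of scraper between 0.045 and 0.15 m), for 0.1 s.
2. All six chips lie inside the steel tray, below the level of the board, while the gripper still holds the scraper (contact force between the fingers and scraper above 1 N and x of chip0 in the frame of tray between -0.132 and 0.132 m and y of chip0 in the frame of tray between -0.067 and 0.067 m and z of each of chip0, chip1, chip2, chip3, chip4, chip5 in the frame of tray below 0.035 m and x of chip1 in the frame of tray between -0.132 and 0.132 m and y of chip1 in the frame of tray between -0.067 and 0.067 m and x of chip2 in the frame of tray between -0.132 and 0.132 m and y of chip2 in the frame of tray between -0.067 and 0.067 m and x of chip3 in the frame of tray between -0.132 and 0.132 m and y of chip3 in the frame of tray between -0.067 and 0.067 m and x of chip4 in the frame of tray between -0.132 and 0.132 m and y of chip4 in the frame of tray between -0.067 and 0.067 m and x of chip5 in the frame of tray between -0.132 and 0.132 m and y of chip5 in the frame of tray between -0.067 and 0.067 m), for 0.2 s.
At the end, for the whole second after the job is handed in: All six chips at rest inside the tray, below the board top; scraper released, at rest, upright on its rest (within 4.5 deg), centre within 20 mm of the rest's centre, long side along the rest within 11 deg either way round; steel rule within 15 mm of its start (x of chip0 in the frame of tray between -0.132 and 0.132 m and y of chip0 in the frame of tray between -0.067 and 0.067 m and z of each of chip0, chip1, chip2, chip3, chip4, chip5 in the frame of tray below 0.035 m and x of chip1 in the frame of tray between -0.132 and 0.132 m and y of chip1 in the frame of tray between -0.067 and 0.067 m and x of chip2 in the frame of tray between -0.132 and 0.132 m and y of chip2 in the frame of tray between -0.067 and 0.067 m and x of chip3 in the frame of tray between -0.132 and 0.132 m and y of chip3 in the frame of tray between -0.067 and 0.067 m and x of chip4 in the frame of tray between -0.132 and 0.132 m and y of chip4 in the frame of tray between -0.067 and 0.067 m and x of chip5 in the frame of tray between -0.132 and 0.132 m and y of chip5 in the frame of tray between -0.067 and 0.067 m and linear speed of each of chip0, chip1, chip2, chip3, chip4, chip5, scraper below 0.02 m/s and horizontal distance between scraper and rest below 0.02 m and angle between the x axis of scraper and the x axis of rest, either way round below 0.2 rad and angle between scraper's own z axis and vertical below 0.08 rad and z of scraper in the frame of rest below 0.018 m and distance of rule from where it was at the start of the episode below 0.015 m); the robot touches nothing.
It fails at once if A chip is pushed or picked with the gripper or arm itself (over 0.5 N) instead of with the scraper (contact force between any of the fingers, the arm and chip0 above 0.5 N or contact force between any of the fingers, the arm and chip1 above 0.5 N or contact force between any of the fingers, the arm and chip2 above 0.5 N or contact force between any of the fingers, the arm and chip3 above 0.5 N or contact force between any of the fingers, the arm and chip4 above 0.5 N or contact force between any of the fingers, the arm and chip5 above 0.5 N).
It fails at once if The scraper is pressed on the board with more than 40 N (contact force between scraper and board above 40 N).
It fails at once if The scraper is dropped or thrown: it moves at over 0.5 m/s out of the grip (a free fall of about 13 mm) (contact force between the fingers and scraper below 0.1 N and linear speed of scraper above 0.5 m/s).
It fails at once if The steel rule is shifted by more than 15 mm (distance of rule from where it was at the start of the episode above 0.015 m).
It also fails if it takes over 61 s, if anything falls off the work surface, if the arm or the gripper's body presses on something with over 40 N, if the wrist force passes 120 N, or if a joint passes its speed limit or range.

ROBOT

A 7-joint arm with a two-finger parallel gripper is mounted at the origin on the work surface. World frame = base frame: x ahead of the robot, y to its left, z up, the work surface at z = 0. Lengths are in mm, angles in rad, forces in N, time in s.
With the tool pointing down it reaches from about 400 to 875 mm from the base axis. Payload 4.4 kg.
Tool frame: the origin (TCP) lies midway between the tips of the shut fingers; the grasp point (between the pads) lies 19 mm behind it; z points along the fingers, y is the direction in which the jaws open and shut (so a half turn about z gives the same grasp; the last joint's range is limited). The gripper opens to 85 mm and grips with 20 to 120 N. Pads are 22 mm wide; open, the fingers measure 114 mm over their backs; the gripper's body (76 mm by 85 mm) begins 54 mm behind the grasp point. The pads swing forward as they close: fully open they stand 13 mm farther back than shut.
Start: joints at [1.171, 0.628, 0.038, 1.517, -0.027, 0.996, -0.02], TCP at [212.991, -614.128, 231.313] pointing down, gripper open.
Joint ranges: [-3.06, 3.06], [-0.37, 2.12], [-1.25, 1.32], [0.18, 2.47], [-1.1, 4.24], [0.23, 1.98], [-2.94, 2.94]. Speed limits (rad/s): [2.57, 2.57, 3.14, 3.14, 3.14, 3.14, 3.14].

INTERFACE

Orientations are given as [roll, pitch, yaw] about the fixed x, y, z axes, in that order (R = Rz(yaw) Ry(pitch) Rx(roll)).
In Python, from cell import * gives the robot as it stands. The module is installed in compiled form; this text tells all that it offers.
- The arm moves only by the tool move_arm, never from a script. Its argument "series" is a list of rows, each a list of 2 entries, a list of its own where there are three numbers: the shift along the tool's x, y, z in m, then the turn about the tool's z in rad. In form: [[[x, y, z], yaw], ...]. A call has 1 to 5 rows; each row is the pose to reach, as a shift and turn from the pose measured when the call began, along the tool's axes at that moment; what a row does not reach only later rows make up. A row lasts 1/8 s, in which the tool goes at most 62.5 mm and 10.7 degrees, less where a joint would pass 70% of its speed; a pose out of reach is approached as far as the arm can. A call with a gripper value outside its range is refused whole. "claw" is the opening, from 0 (shut) to 1 (fully open), set as the call begins (left out, the last holds). The fingers move at their own pace and stop on an object; the grip force is fixed at half the most. Time passes only in rows, so rows that repeat a pose let the fingers close. It gives the time, the measured TCP pose, the force and the opening at its end, in the units of the state.
- read_state(): the state, without advancing time (a new reading comes with each control period).
- get_image(name): name is "side" or "top"; returns the picture (384x512x3 uint8, blue, green, red); there is no depth.
- camera_model(name): a dict with "fov_y" (degrees; the focal length in pixels is half the picture's height over the tangent of half this angle, whatever the lens; pixels are square), "cx", "cy" (the principal point, pixels), "pose" (4x4, takes a point from camera to world coordinates). Camera axes: x right, y down, z forward; pixel columns grow to the right and rows downward; lengths in mm; the calibration is good to about 2 mm. A picture is of the moment at which its call begins. camera_model takes no time and is no camera call.
- finish_job(): hands the job in, once; it reports no verdict.
The state is a dict: "clock": time; "qpos": joint angles; "qd": joint speeds; "tau": joint torques, N m; "eef_pos": TCP position; "tool_rot": TCP orientation; "force": force on the tool from outside, world axes, zero at the start; "torque": the same for the moment, N m; "width": finger opening in mm.
Only numpy, scipy, OpenCV 4.12 (cv2) and the standard library are available. Lean on these libraries where they do the work, as an engineer would, in place of code of your own. Each camera call takes 0.05 s, during which the arm holds its last target. There are 200 camera calls.

## Working session

There is one attempt and no reset: what is moved stays moved. The work goes in short steps, Python scripts to look and compute and a tool call to move; the robot and the scene stay as the last step left them, time stands still between calls to the robot, and variables do not carry over. Pictures are saved under pics/ and viewed, about 8 in all and at most 12, crops included, and the job is handed in when it is done.

Besides the shell and the picture viewer there is one more tool, called after "Call:" as name(argument=value, ...) on one line, values as JSON. move_arm: Moves the arm, as the interface text tells. Its arguments: {"type":"object","properties":{"series":{"type":"array"},"claw":{"type":"number"}},"required":["series"]}

```bash
mkdir -p pics
python3 - <<'E'
from cell import *
import cv2
for n in("top","side"):
    cv2.imwrite(f"pics/{n}0.png",get_image(n)); m=camera_model(n); print(n,m)
print(read_state())
E
```

```text
top {'fov_y': 56.671195841097116, 'cx': 254.9254866697461, 'cy': 194.12419195942678, 'pose': array([[-1.84975087e-02, -9.97665314e-01,  6.57401146e-02,
         5.07669187e+02],
       [-9.99774947e-01,  1.77733854e-02, -1.15828156e-02,
         2.11698705e+01],
       [ 1.03873490e-02, -6.59395728e-02, -9.97769550e-01,
         1.16045350e+03],
       [ 0.00000000e+00,  0.00000000e+00,  0.00000000e+00,
         1.00000000e+00]])}
side {'fov_y': 50.7082514306492, 'cx': 259.69319172622215, 'cy': 188.37462423667267, 'pose': array([[ 8.67661876e-01, -3.82917257e-01,  3.17076085e-01,
         2.29076240e+02],
       [-4.96963707e-01, -6.50351053e-01,  5.74517695e-01,
        -5.71139428e+02],
       [-1.37819743e-02, -6.56062407e-01, -7.54580794e-01,
         8.11956340e+02],
       [ 0.00000000e+00,  0.00000000e+00,  0.00000000e+00,
         1.00000000e+00]])}
{'clock': 0.1, 'qpos': array([ 1.17116896,  0.62927149,  0.03844707,  1.51828055, -0.02701488,
        0.99632637, -0.02003136]), 'qd': array([-0.00010322, -0.00276473,  0.00039051, -0.00235632, -0.00095344,
        0.00191903,  0.00056281]), 'tau': array([ 2.56764150e-03, -5.64533257e+01,  1.23009559e+00, -1.93973672e+01,
        1.12099337e-02,  5.40371562e-03, -4.43485010e-05]), 'eef_pos': array([ 212.82151078, -613.55944434,  230.46551335]), 'tool_rot': array([-3.13982478e+00,  8.36028954e-06,  3.33785763e-01]), 'force': array([0.3761475 , 0.21215768, 0.04262884]), 'torque': array([-0.01152493,  0.0254576 , -0.02600578]), 'width': 85.31464040101238}
```

View pics/top0.png

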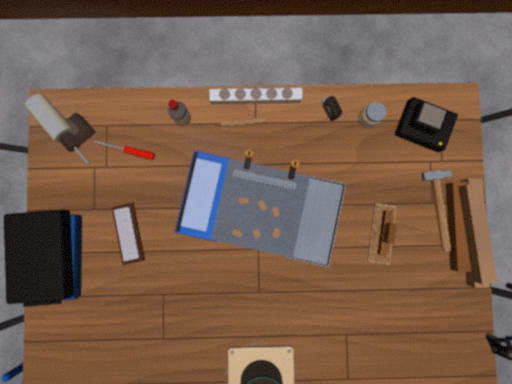

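View pics/side0.png

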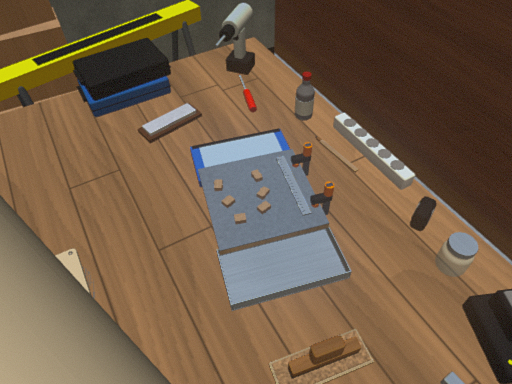

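```bash
cat > h.py <<'E'
import numpy as np, cv2
from cell import *
def pix2w(n,uv,z):
    m=camera_model(n); f=192/np.tan(np.radians(m["fov_y"]/2)); P=np.array(m["pose"])
    d=P[:3,:3]@np.array([(uv[0]-m["cx"])/f,(uv[1]-m["cy"])/f,1]); o=P[:3,3]
    return (o+d*(z-o[2])/d[2])[:2]
def w2pix(n,p):
    m=camera_model(n); f=192/np.tan(np.radians(m["fov_y"]/2)); P=np.array(m["pose"])
    c=P[:3,:3].T@(np.array(p)-P[:3,3]); return np.array([m["cx"]+f*c[0]/c[2],m["cy"]+f*c[1]/c[2]])
E
python3 - <<'E'
import cv2
a=cv2.imread("pics/top0.png")[140:280,170:410]
cv2.imwrite("pics/top0c.png",cv2.resize(a,None,fx=3.33,fy=3.33,interpolation=cv2.INTER_CUBIC))
E
```

```text
(no output)
```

View pics/top0c.png

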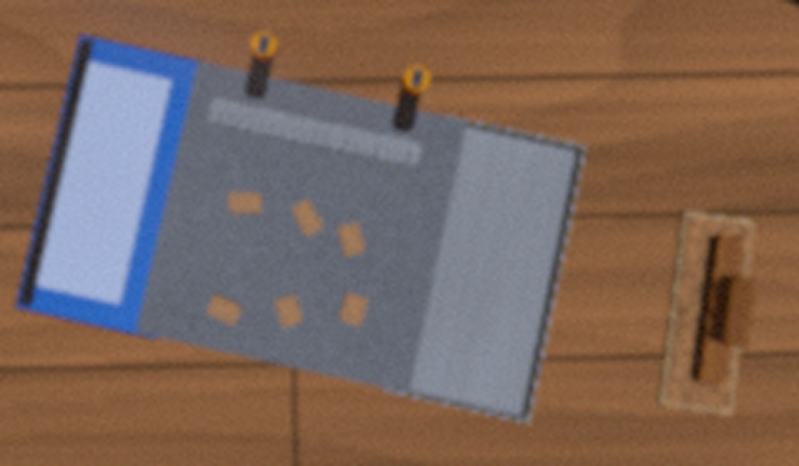

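```bash
cat > m.py <<'E'
from h import *
k=3.333
def W(u,v,z): return pix2w("top",(u/k+170,v/k+140),z)
B=np.array([W(*p,52) for p in [(197,60),(465,125),(410,390),(145,332)]])
R=np.array([W(*p,12) for p in [(686,211),(755,218),(733,414),(662,405)]])
E
python3 - <<'E'
from m import *
print(B.round(),R.round())
print("sides",[np.linalg.norm(B[i]-B[(i+1)%4]).round() for i in range(4)],[np.linalg.norm(R[i]-R[(i+1)%4]).round() for i in range(4)])
bc=B.mean(0); rc=R.mean(0)
bx=B[0]+B[1]-B[2]-B[3]; a=np.arctan2(bx[1],bx[0]); by=B[0]+B[3]-B[1]-B[2]; a2=np.arctan2(-by[0],by[1])
rx=R[0]+R[1]-R[2]-R[3]
print("board",bc.round(1),a,a2,"rest",rc.round(1),np.arctan2(rx[1],rx[0]))
a=(a+a2)/2; Rm=np.array([[np.cos(a),-np.sin(a)],[np.sin(a),np.cos(a)]])
img=cv2.imread("pics/top0.png")
hsv=cv2.cvtColor(img,cv2.COLOR_BGR2HSV)
mk=((hsv[...,0]<20)&(hsv[...,1]>90)).astype(np.uint8)
poly=np.array([w2pix("top",[*(bc+Rm@np.array(p)),52]) for p in [(110,110),(110,-120),(-120,-120),(-120,110)]]).astype(np.int32)
reg=np.zeros_like(mk); cv2.fillPoly(reg,[poly],1); mk&=reg
n,l,s,c=cv2.connectedComponentsWithStats(mk)
for i in range(1,n):
    if s[i,4]>8: w=pix2w("top",c[i],62); print("chip",c[i].round(1),s[i,4],w.round(1),"board frame",(Rm.T@(w-bc)).round(1))
w=W(316,131,56); print("rule",w,Rm.T@(w-bc))
for nm,p in (("grip top",(738,310)),):
    w=W(*p,92);print(nm,w, w-rc)
for p in [(712,235),(740,237),(697,380),(725,383)]: print("bar",W(*p,46).round(1))
E
```

```text
[[ 696.   87.]
 [ 630. -164.]
 [ 384. -106.]
 [ 442.  139.]] [[ 547. -383.]
 [ 539. -450.]
 [ 351. -420.]
 [ 361. -352.]]
sides [np.float64(260.0), np.float64(253.0), np.float64(251.0), np.float64(259.0)] [np.float64(67.0), np.float64(190.0), np.float64(69.0), np.float64(189.0)]
board [537.9 -10.8] -0.2163198622650963 -0.2451376785657573 rest [ 449.1 -401.5] -0.16031923763513153
chip [243.3 200.4] 35 [561.4  44.7] board frame [10.1 59.4]
chip [261.8 204.9] 37 [546.3 -12.2] board frame [8.4 0.6]
chip [275.1 211.5] 39 [525.3 -52.8] board frame [ -2.7 -43.8]
chip [236.8 232.5] 38 [463.   66.2] board frame [-90.5  57.9]
chip [256.3 232.8] 36 [460.9   6.4] board frame [-79.   -0.9]
chip [275.7 232.4] 38 [461.2 -53.2] board frame [-65.1 -58.8]
rule [626.19705275 -23.32673881] [88.76657381  8.01479312]
grip top [ 453.97069522 -398.228371  ] [4.89478593 3.26918718]
bar [ 522.4 -394.8]
bar [ 520.  -421.2]
bar [ 387.4 -375. ]
bar [ 384.1 -401.1]
```

```bash
cat > go.py <<'E'
import sys
from h import *
from scipy.spatial.transform import Rotation as Ro
s=read_state(); R=Ro.from_euler("xyz",s["tool_rot"]).as_matrix()
t=np.array([float(v) for v in sys.argv[1:5]])
print("shift m",(R.T@(t[:3]-s["eef_pos"])/1000).round(4),"turn",round((s["tool_rot"][2]-t[3]+np.pi)%(2*np.pi)-np.pi,4),"t",s["clock"],s["eef_pos"].round(1),s["tool_rot"].round(4))
E
python3 go.py 453 -398.5 150 -0.15
```

```text
shift m [ 0.2974 -0.1244  0.0807] turn 0.4838 t 0.1 [ 212.8 -613.6  230.5] [-3.1398  0.      0.3338]
```

Call:
move_arm(series=[[[0.06,-0.025,0.016],0.12],[[0.12,-0.05,0.032],0.24],[[0.18,-0.075,0.048],0.36],[[0.24,-0.1,0.064],0.484],[[0.297,-0.124,0.08],0.484]], claw=1)

```text
clock: 0.72
eef_pos: [439.9, -410.1, 154.8]
tool_rot: [-3.14, 0.001, -0.151]
force: [0.5, -0.6, 0.4]
width: 85.6
```

```bash
python3 go.py 453 -398.5 150 -0.15
python3 - <<'E'
from h import *
a=get_image("side"); b=get_image("top")
cv2.imwrite("pics/s1.png",np.hstack([cv2.resize(a[280:384,240:400],None,fx=2.5,fy=2.5),cv2.resize(b[190:290,340:440],None,fx=2.6,fy=2.6)]))
E
```

```text
shift m [ 0.0112 -0.0134  0.0048] turn -0.0012 t 0.725 [ 439.9 -410.1  154.8] [-3.1402e+00  1.2000e-03 -1.5120e-01]
```

View pics/s1.png

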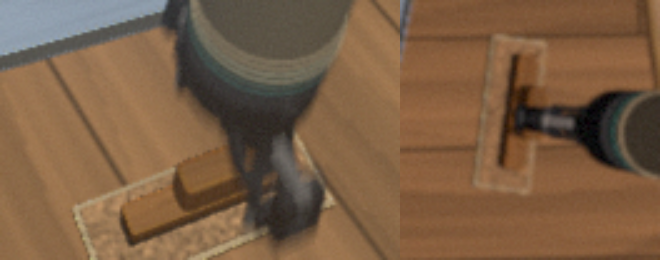

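Call:
move_arm(series=[[[0.011,-0.013,0.02],0],[[0.011,-0.013,0.05],0],[[0.011,-0.013,0.08],0],[[0.011,-0.013,0.102],0],[[0.011,-0.013,0.102],0]])

```text
clock: 1.45
eef_pos: [456.7, -389.2, 49.4]
tool_rot: [-3.13, 0.004, -0.137]
force: [-0.3, 0.2, 0.2]
width: 85.6
```

Call:
move_arm(series=[[[0,0,0.002],0],[[0,0,0.002],0],[[0,0,0.002],0],[[0,0,0.002],0],[[0,0,0.002],0]], claw=0)

```text
clock: 2.08
eef_pos: [457.2, -390.0, 48.3]
tool_rot: [-3.131, 0.003, -0.137]
force: [-0.5, -0.2, 5.9]
width: 23.3
```

```bash
python3 go.py 453 -398.5 51 -0.15
python3 - <<'E'
from h import *
a=get_image("side"); b=get_image("top");print(read_state()["width"],read_state()["force"])
cv2.imwrite("pics/s2.png",np.hstack([cv2.resize(a[280:384,240:400],None,fx=2.5,fy=2.5),cv2.resize(b[190:290,340:440],None,fx=2.6,fy=2.6)]))
E
```

```text
shift m [-0.003   0.009  -0.0028] turn 0.0127 t 2.075 [ 457.2 -390.    48.3] [-3.1313e+00  2.8000e-03 -1.3730e-01]
23.37599246749478 [-0.95695011 -0.52843699  6.09675739]
```

View pics/s2.png

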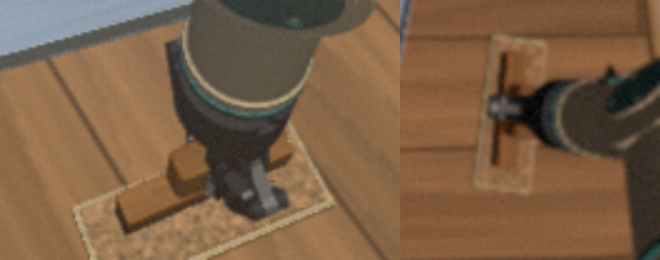

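```bash
python3 go.py 457 -390 130 -0.137;python3 go.py 526 97 130 -0.235
```

```text
shift m [-0.0005 -0.0008 -0.0817] turn -0.0003 t 2.175 [ 457.2 -390.    48.3] [-3.1313e+00  2.8000e-03 -1.3730e-01]
shift m [ 0.0013 -0.4927 -0.0766] turn 0.0977 t 2.175 [ 457.2 -390.    48.3] [-3.1313e+00  2.8000e-03 -1.3730e-01]
```

Call:
move_arm(series=[[[0,0,-0.02],0],[[0,0,-0.05],0],[[0,0,-0.085],0],[[0,-0.03,-0.09],0.0],[[0,-0.07,-0.09],0.02]])

```text
clock: 2.8
eef_pos: [466.8, -321.7, 139.5]
tool_rot: [-3.132, 0.002, -0.16]
force: [0.1, 0.8, -1.8]
width: 23.3
```

Call:
move_arm(series=[[[0,-0.05,0],0.02],[[0,-0.1,0],0.04],[[0,-0.15,0],0.06],[[0,-0.2,0],0.08],[[0,-0.25,0],0.08]])

```text
clock: 3.42
eef_pos: [506.2, -72.8, 141.7]
tool_rot: [-3.132, 0.004, -0.24]
force: [-0.6, 0.4, -2.3]
width: 23.6
```

```bash
python3 go.py 526 97 120 -0.235; python3 -c "
from h import *
s=read_state();print(s['width'],s['force'])"
```

```text
shift m [-0.0211 -0.1695  0.0234] turn -0.005 t 3.425 [506.2 -72.8 141.7] [-3.1318  0.0039 -0.24  ]
23.625880839559073 [-0.55175809  0.40400789 -2.26991438]
```

Call:
move_arm(series=[[[-0.005,-0.045,0.005],0],[[-0.01,-0.09,0.01],0],[[-0.016,-0.13,0.015],0],[[-0.021,-0.17,0.023],0],[[-0.021,-0.17,0.023],0]])

```text
clock: 4.05
eef_pos: [525.1, 102.4, 119.4]
tool_rot: [-3.13, 0.007, -0.233]
force: [0.8, 0.2, -0.8]
width: 23.3
```

Call:
move_arm(series=[[[0,0,0],0],[[0,0,0],0]])

```text
clock: 4.3
eef_pos: [524.8, 101.6, 119.3]
tool_rot: [-3.131, 0.007, -0.234]
force: [0.4, -1.0, -1.9]
width: 23.1
```

```bash
python3 go.py 526 97 92 -0.235
python3 - <<'E'
from h import *
a=get_image("side"); b=get_image("top")
cv2.imwrite("pics/s3.png",np.hstack([cv2.resize(a[110:310,180:360],(400,444)),cv2.resize(b[140:280,170:350],(400,311))[:,:] if 0 else cv2.copyMakeBorder(cv2.resize(b[140:280,170:350],(400,311)),0,133,0,0,0)]))
E
```

```text
shift m [0.0024 0.0045 0.0273] turn 0.001 t 4.3 [524.8 101.6 119.3] [-3.1306  0.0072 -0.234 ]
```

View pics/s3.png

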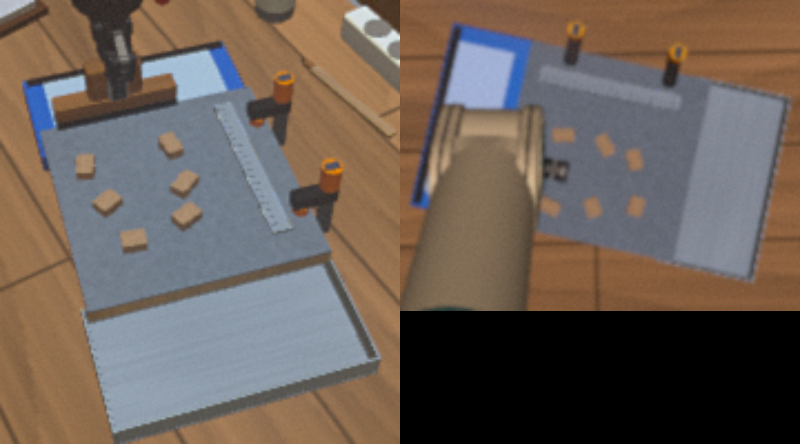

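Run:
```python
from h import *
a=-.235;R=np.array([[np.cos(a),-np.sin(a)],[np.sin(a),np.cos(a)]]);bc=np.array([538,-11])
def S(u,v,z): return R.T@(pix2w("side",(180+u/2.222,110+v/2.22),z)-bc)
print([S(58,123,83).round(1),S(177,100,83).round(1)])
print([S(56,102,117).round(1),S(175,77,117).round(1)])
for p in[(86,165),(107,202),(133,240),(171,144),(184,182),(186,214)]: print(S(*p,60).round(1))
print("corners",S(45,133,52),S(88,304,52),S(327,251,52))
print("tcp",R.T@(np.array([524.8,101.6])-bc))
```

```text
[array([-108.7,  107.3]), array([ 30.5, 103.3])]
[array([-107.3,  106. ]), array([ 29.4, 105.9])]
[-89.7  56.3]
[-79.6  -2.6]
[-65.6 -60.4]
[10.1 59.2]
[8.  0.3]
[ -2.8 -43.4]
corners [-123.8478611   126.50097248] [-127.24737744 -118.3466356 ] [ 124.84673584 -126.94529598]
tcp [-39.05530947 106.43158743]
```

Call:
move_arm(series=[[[0,0.001,0.012],0],[[0,0.001,0.022],0],[[0,0.001,0.028],0],[[0,0.001,0.028],0],[[0,0.001,0.028],0]])

```text
clock: 5.03
eef_pos: [524.9, 100.7, 91.5]
tool_rot: [-3.13, 0.006, -0.235]
force: [0.3, -0.6, -1.3]
width: 23.3
```

```bash
python3 go.py 463.9 -151.6 91.5 -0.235; python3 -c "
from h import *
s=read_state();print(s['width'],s['force'])"
```

```text
shift m [-0.0007  0.2595 -0.0029] turn 0.0004 t 5.025 [524.9 100.7  91.5] [-3.1305  0.0064 -0.2346]
23.335996852227076 [ 0.29577872 -0.61415248 -1.30913379]
```

Call:
move_arm(series=[[[0,0.018,0],0],[[0,0.036,0],0],[[0,0.054,-0.001],0],[[0,0.072,-0.001],0],[[0,0.09,-0.001],0]])

```text
clock: 5.65
eef_pos: [503.8, 11.8, 91.6]
tool_rot: [-3.13, 0.006, -0.235]
force: [0.6, 0.1, -0.9]
width: 23.4
```

```bash
python3 go.py 463.9 -151.6 91.5 -0.235
```

```text
shift m [-0.0007  0.1681 -0.0017] turn -0.0001 t 5.65 [503.8  11.8  91.6] [-3.1303  0.0061 -0.2351]
```

Call:
move_arm(series=[[[0,0.018,0],0],[[0,0.036,0],0],[[0,0.054,-0.001],0],[[0,0.072,-0.001],0],[[0,0.09,-0.001],0]])

```text
clock: 6.28
eef_pos: [482.4, -77.0, 91.7]
tool_rot: [-3.13, 0.006, -0.235]
force: [0.7, 0.4, -2.0]
width: 22.6
```

Call:
move_arm(series=[[[0,0.018,0],0],[[0,0.036,0],0],[[0,0.054,-0.001],0],[[0,0.072,-0.001],0],[[0,0.078,-0.001],0]])

```text
clock: 6.9
eef_pos: [463.4, -154.7, 91.8]
tool_rot: [-3.131, 0.006, -0.238]
force: [-0.2, 0.9, -1.9]
width: 23.3
```

Call:
move_arm(series=[[[0,0,-0.01],0],[[0,0,-0.03],0],[[0,0,-0.06],0],[[0,0,-0.06],0],[[0,0,-0.06],0]])

```text
clock: 7.52
eef_pos: [463.5, -154.6, 151.7]
tool_rot: [-3.13, 0.006, -0.237]
force: [0.2, 1.1, -2.2]
width: 23.3
```

```bash
python3 go.py 457 -390 150 -0.14
python3 - <<'E'
from h import *
a=get_image("side"); b=get_image("top")
cv2.imwrite("pics/s4.png",np.hstack([cv2.resize(a[110:310,180:360],(400,444)),cv2.copyMakeBorder(cv2.resize(b[140:280,170:350],(400,311)),0,133,0,0,0)]))
E
```

```text
shift m [ 0.0489  0.2304 -0.0012] turn -0.0967 t 7.525 [ 463.5 -154.6  151.7] [-3.1304  0.0065 -0.2367]
```

View pics/s4.png

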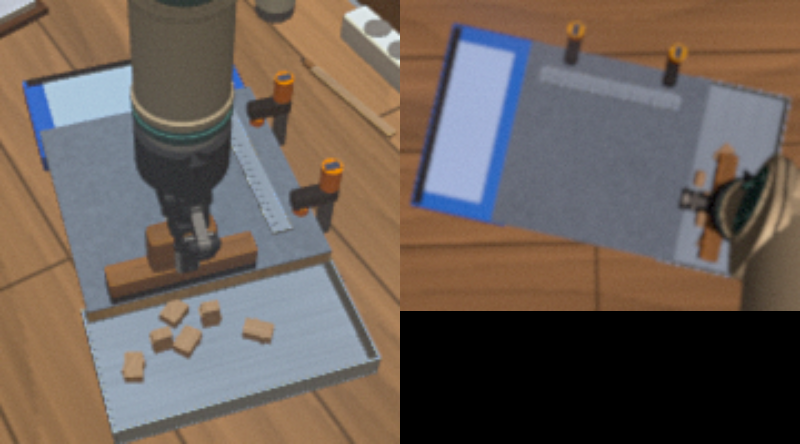

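```bash
python3 go.py 449 -401.5 120 -0.157
```

```text
shift m [0.0446 0.2434 0.028 ] turn -0.0802 t 7.625 [ 463.  -154.8  151.1] [-3.1306  0.0079 -0.2372]
```

Call:
move_arm(series=[[[0.009,0.049,0],-0.02],[[0.018,0.098,0],-0.04],[[0.027,0.147,0],-0.06],[[0.036,0.195,0.01],-0.08],[[0.045,0.24,0.02],-0.08]])

```text
clock: 8.25
eef_pos: [449.5, -399.7, 126.6]
tool_rot: [-3.129, 0.008, -0.158]
force: [0.8, -0.1, -1.8]
width: 23.3
```

Call:
move_arm(series=[[[0,0,0],0],[[0,0,0],0]])

```text
clock: 8.5
eef_pos: [448.9, -398.4, 125.4]
tool_rot: [-3.127, 0.011, -0.158]
force: [0.8, 0.4, -1.7]
width: 23.6
```

```bash
python3 go.py 449 -401.5 60 -0.157
```

```text
shift m [0.0013 0.004  0.0653] turn -0.0006 t 8.5 [ 448.9 -398.4  125.4] [-3.1267  0.0106 -0.1576]
```

Call:
move_arm(series=[[[0.001,0.004,0.02],0],[[0.001,0.004,0.04],0],[[0.001,0.004,0.055],0],[[0.001,0.004,0.064],0],[[0.001,0.004,0.064],0]])

```text
clock: 9.12
eef_pos: [448.5, -400.9, 60.6]
tool_rot: [-3.126, 0.012, -0.157]
force: [0.5, -0.0, -1.7]
width: 23.5
```

Call:
move_arm(series=[[[0,0,0],0],[[0,0,0],0]])

```text
clock: 9.38
eef_pos: [448.8, -401.2, 61.1]
tool_rot: [-3.126, 0.011, -0.157]
force: [0.1, 0.6, -1.7]
width: 23.4
```

```bash
python3 go.py 449 -401.5 49 -0.157
python3 - <<'E'
from h import *
a=get_image("side"); b=get_image("top")
cv2.imwrite("pics/s5.png",np.hstack([cv2.resize(a[280:384,240:400],None,fx=2.5,fy=2.5),cv2.resize(b[190:290,340:440],None,fx=2.6,fy=2.6)]))
E
```

```text
shift m [0.0003 0.0005 0.0121] turn -0.0002 t 9.375 [ 448.8 -401.2   61.1] [-3.1264  0.0107 -0.1572]
```

View pics/s5.png

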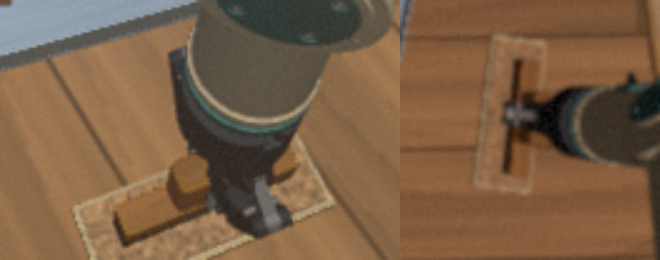

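Call:
move_arm(series=[[[0,0,0.004],0],[[0,0,0.008],0],[[0,0,0.011],0],[[0,0,0.012],0],[[0,0,0.012],0]])

```text
clock: 10.1
eef_pos: [448.7, -401.0, 49.0]
tool_rot: [-3.126, 0.011, -0.157]
force: [0.3, -0.4, -1.6]
width: 23.1
```

Call:
move_arm(series=[[[0,0,0.001],0],[[0,0,0.001],0]])

```text
clock: 10.35
eef_pos: [448.7, -401.1, 48.7]
tool_rot: [-3.127, 0.01, -0.157]
force: [-2.0, 1.6, 4.9]
width: 23.4
```

Contact with the rest; release and retreat straight up.

Call:
move_arm(series=[[[0,0,0],0],[[0,0,0],0],[[0,0,0],0],[[0,0,0],0],[[0,0,0],0]], claw=1)

```text
clock: 10.98
eef_pos: [448.7, -401.1, 48.6]
tool_rot: [-3.127, 0.011, -0.157]
force: [-0.1, -0.4, 0.0]
width: 85.2
```

Call:
move_arm(series=[[[0,0,-0.01],0],[[0,0,-0.03],0],[[0,0,-0.06],0],[[0,0,-0.1],0],[[0,0,-0.14],0]])

```text
clock: 11.6
eef_pos: [449.8, -403.4, 190.5]
tool_rot: [-3.127, 0.01, -0.157]
force: [-0.3, -0.3, 0.3]
width: 85.4
```

Call:
move_arm(series=[[[-0.04,0.03,-0.03],0],[[-0.08,0.06,-0.05],0],[[-0.12,0.1,-0.05],0],[[-0.15,0.15,-0.05],0],[[-0.15,0.15,-0.05],0]])

```text
clock: 12.22
eef_pos: [272.6, -533.1, 240.8]
tool_rot: [-3.131, 0.012, -0.167]
force: [0.0, -0.3, -0.4]
width: 85.3
```

Run:
```python
from h import *
a=get_image("side"); b=get_image("top"); print(read_state()["eef_pos"])
cv2.imwrite("pics/s6.png",np.hstack([cv2.resize(a[190:384,180:400],(440,388)),cv2.resize(b[190:290,320:420],(360,360)) if 0 else cv2.copyMakeBorder(cv2.resize(b[190:290,330:420],(351,388)),0,0,0,0,0)]))
```

```text
[ 277.99886305 -529.02466074  240.19759188]
```

View pics/s6.png

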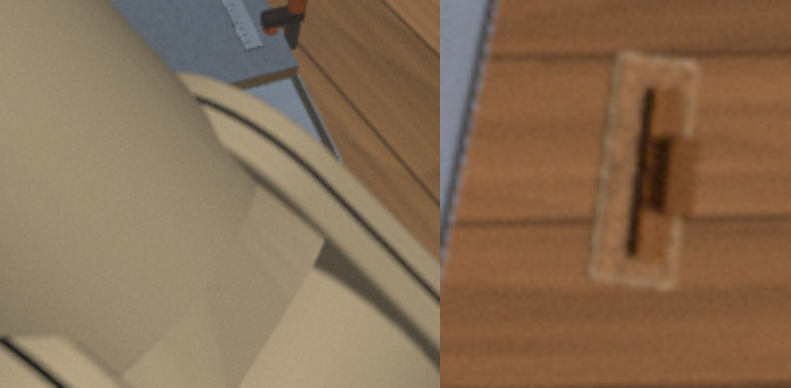

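Run:
```python
from h import *
P=[pix2w("top",(330+(u-440)/3.9,190+v/3.88),46) for u,v in[(653,88),(685,90),(665,258),(634,255)]]
print(np.mean(P,0), "rest 449 -401.5")
a=-.235;R=np.array([[np.cos(a),-np.sin(a)],[np.sin(a),np.cos(a)]]);tc=np.array([538,-11])+R@np.array([0,-180])
img=get_image("top");h=cv2.cvtColor(img,cv2.COLOR_BGR2HSV);mk=((h[...,0]<20)&(h[...,1]>90)).astype(np.uint8)
reg=np.zeros_like(mk)
cv2.fillPoly(reg,[np.array([w2pix("top",[*(tc+R@np.array(p)),15]) for p in [(125,280),(125,-62),(-125,-62),(-125,280)]]).astype(np.int32)],1)
n,l,s,c=cv2.connectedComponentsWithStats(mk&reg)
for i in range(1,n):
    print(s[i,4],(R.T@(pix2w("top",c[i],12)-tc)).round(1))
```

```text
[ 447.53505158 -399.79361479] rest 449 -401.5
34 [34.6  8.8]
17 [-7.4 35.3]
54 [-46.6  19.2]
33 [-97.4   5.5]
```

```bash
python3 -c "
from cell import *
print(finish_job())"
```

```text
the job is handed in; nothing more can be done
None
```

I wiped all six chips off the board into the steel tray in one pass. The scraper skimmed about 3 mm above the board with no noticeable pressing force. I then stood the scraper back on its rest, released it, moved the arm clear and handed the job in at about 12 s of the 61 s allowed.

Last checks:
- **Chips:** The side picture taken just after the wipe showed all six in the tray. The final overhead count found only four separate patches, because some chips touch or stand on edge. All four patches were inside the tray limits, and none were left on the board. I did not count six separately at the end.
- **Scraper:** It stands upright along the rest, about 2 mm from the rest's centre. It was shifted several mm when I first gripped it, because the arm had not fully settled. I corrected this when putting it back.
- **Steel rule:** It looked unmoved in the pictures. I did not measure its final position.

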